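# Centre the turned figure on its plinth

### The job

The turned wooden figure with the ball head stands off centre on the round plinth. Before it is glued there, nudge it with light taps or pushes of the fingertips, low on its side, until its foot is entirely inside the scribed circle in the middle of the plinth, standing upright, and leave it there; do not put the fingers round it to grip it, lift it or rock it far over. Leave the other figure and everything else on the table where it is.

Things in the scene. Friction and masses are not known exactly. Their poses are not given: they have to be found in the camera images.
- ball_figure: turned figure of pale wood, 72 mm tall, about 70 g: round foot 28 mm across and 7 mm high (its widest part), waisted body up to 23 mm across, ball head 21 mm across. Origin at the centre of its underside, z up its axis. Stands loose on the round plinth, 14 to 24 mm off centre. A slow push on the foot's rim slides it; pushed higher than 18 mm up it may tip (falls at 0.35 rad). Stops when the finger stops
- round_plinth: round plinth of dark wood, fixed to the table: top disc 90 mm across, flat top face 45 mm above the table, with a thin pale scribed circle 38 mm across in the middle of it (flush, no step). Origin at the centre of its underside, directly below the centre of the circle; z up
- square_plinth: square plinth of dark wood, fixed: base 84 x 84 mm, top 74 x 74 mm, 30 mm high, carries the pointed figure. Bystander. It and the round plinth swap sides from run to run, their centres always at least 175 mm apart. Origin at the centre of its underside
- pointed_figure: the finished turned wooden figure with a pointed top, 67 mm tall, foot 32 mm across; stands in the middle of the square plinth. Bystander: leave it. Origin at the centre of its underside
- gouge: small carving gouge, 135 mm long, 22 mm wide, lying between the two plinths. Bystander. Origin at its underside's centre, long axis y
- eraser: eraser in a sleeve, 23 x 44 x 12 mm, at the right of the plinths. Bystander. Origin at its underside's centre
- offcut: small eight-sided wood offcut, 24 x 29 x 15 mm, at the left of the plinths. Bystander. Origin at its underside's centre
Things that resemble listed ones, but are neither listed nor needed, are in the scene too. Leave any purple look-alike of the ball_figure alone.

How it is judged:
At the end, for the whole second after the job is handed in: the ball-headed figure stands upright (within 0.06 rad) and still on the round plinth with its foot inside the scribed circle (axis within 5 mm of the plinth's centre); the pointed figure is within 10 mm and the other loose things within 20 mm of where they stood (horizontal distance between ball_figure and round_plinth below 0.005 m and angle between ball_figure's own z axis and vertical below 0.06 rad and z of ball_figure in the frame of round_plinth between 0.042 and 0.048 m and linear speed of ball_figure below 0.01 m/s and distance of pointed_figure from where it was at the start of the episode below 0.01 m and distance of each of gouge, eraser, offcut from where it was at the start of the episode below 0.02 m); the robot touches nothing.
It fails at once if the ball-headed figure is rocked far over (more than 0.25 rad) (angle between ball_figure's own z axis and vertical above 0.25 rad).
It fails at once if the ball-headed figure is lifted off the plinth (more than 8 mm) or knocked off it (z of ball_figure in the frame of round_plinth above 0.053 m or z of ball_figure in the frame of round_plinth below 0.039 m).
It fails at once if the ball-headed figure is gripped between the fingers or pushed from above (touched while the grasp point is within 9 mm of its axis, below 150 mm) (horizontal distance between the grasp point and ball_figure below 0.009 m and height (world z) of the grasp point below 0.15 m and contact force between the fingers and ball_figure above 0.2 N).
It fails at once if the ball-headed figure is hit hard (more than 15 N, or sent off faster than 0.3 m/s) (contact force between any of the arm, the fingers and ball_figure above 15 N or linear speed of ball_figure above 0.3 m/s).
It fails at once if the pointed figure is moved more than 10 mm or tipped, or another loose thing is moved more than 20 mm (angle between pointed_figure's own z axis and vertical above 0.3 rad or distance of pointed_figure from where it was at the start of the episode above 0.01 m or distance of any of gouge, eraser, offcut from where it was at the start of the episode above 0.02 m).
It also fails if it takes over 42 s, if anything falls off the work surface, if the arm or the gripper's body presses on something with over 40 N, if the wrist force passes 120 N, or if a joint passes its speed limit or range.

### The arm

A 6-joint arm with a two-finger parallel gripper is mounted at the origin on the work surface; the furniture and walls round the work are solid. World frame = base frame: x ahead of the robot, y to its left, z up, the work surface at z = 0. Lengths are in m, angles in rad, forces in N, time in s.
With the tool pointing down it reaches from about 0.3 to 0.775 m from the base axis. Payload 14.6 kg.
Tool frame: the origin (TCP) lies midway between the tips of the shut fingers; the grasp point (between the pads) lies 19 mm behind it; z points along the fingers, y is the direction in which the jaws open and shut (so a half turn about z gives the same grasp; the last joint's range is limited). The gripper opens to 94 mm and grips with 3 to 60 N. Pads are 16 mm wide; open, the fingers measure 119 mm over their backs; the gripper's body (75 mm by 177 mm) begins 78 mm behind the grasp point.
Start: joints at [-1.274, 0.3, 1.521, -0, 1.321, -0.067], TCP at [0.196, -0.514, 0.205] pointing down, gripper open.
Joint ranges: [-3.03, 3.03], [-0.79, 2.21], [0.23, 2.52], [-1.04, 4.18], [0, 3.07], [-2.55, 2.55]. Speed limits (rad/s): [2.22, 2.22, 2.57, 3.14, 3.14, 3.14].

### API

Orientations are given as [roll, pitch, yaw] about the fixed x, y, z axes, in that order (R = Rz(yaw) Ry(pitch) Rx(roll)).
In Python, from bench import read_state, optics, arm gives the robot as it stands. The module is installed in compiled form; this text tells all that it offers.
- The arm moves only by the tool step_arm, never from a script. Its arguments are lists of equal length, an entry for each row: "xyz": the shift along the tool's x, y, z in mm, a list of three; "twist": the turn, a rotation vector about the tool's x, y, z in rad, a list of three; "hand": the closure, from 0 (fully open) to 1 (shut). A call has 1 to 20 rows; each row is the pose to reach, as a shift and turn from the pose measured when the call began, along the tool's axes at that moment; what a row does not reach only later rows make up. A row lasts 1/12 s, in which the tool goes at most 41.7 mm and 7.16 degrees, less where a joint would pass 70% of its speed; a pose out of reach is approached as far as the arm can. A call with a gripper value outside its range is refused whole. The fingers move at their own pace and stop on an object; "force" is the grip in N (left out, the last holds). Time passes only in rows, so rows that repeat a pose let the fingers close. It gives the time, the measured TCP pose, the force and the opening at its end, in the units of the state.
- read_state(): the state, without advancing time (a new reading comes with each control period).
- optics.camera(name): name is "scene" or "top"; returns the picture (400x640x3 uint8, blue, green, red); there is no depth.
- optics.get_calibration(name): a dict with "fx", "fy", "cx", "cy" (pixels), "distortion" ([k1, k2, p1, p2, k3] as OpenCV has them; the pictures are not rectified), "world_from_camera" (4x4, takes a point from camera to world coordinates). Camera axes: x right, y down, z forward; pixel columns grow to the right and rows downward; lengths in m; the calibration is good to about 2 mm. A picture is of the moment at which its call begins. get_calibration takes no time and is no camera call.
- arm.job_done(): hands the job in, once; it reports no verdict.
The state is a dict: "clock": time; "joint_positions": joint angles; "qd": joint speeds; "effort": joint torques, N m; "position": TCP position; "orientation": TCP orientation; "contact_force": force on the tool from outside, world axes, zero at the start; "ft_torque": the same for the moment, N m; "width": finger opening in m.
Only numpy, scipy, OpenCV 4.12 (cv2) and the standard library are available. Lean on these libraries where they do the work, as an engineer would, in place of code of your own. Each camera call takes 0.05 s, during which the arm holds its last target.

## Working session

There is one attempt and no reset: what is moved stays moved. The work goes in short steps, Python scripts to look and compute and a tool call to move; the robot and the scene stay as the last step left them, time stands still between calls to the robot, and variables do not carry over. Pictures are saved under pics/ and viewed, and the job is handed in when it is done.

Besides the shell and the picture viewer there is one more tool, called after "Request:" as name(argument=value, ...) on one line, values as JSON. step_arm: Moves the arm, as the interface text tells. Its arguments: {"type":"object","properties":{"xyz":{"type":"array","items":{"type":"array","items":{"type":"number"}}},"twist":{"type":"array","items":{"type":"array","items":{"type":"number"}}},"hand":{"type":"array","items":{"type":"number"}},"force":{"type":"number"}},"required":["xyz","twist","hand"]}

```bash
mkdir -p pics; python3 - <<'E'
from bench import read_state, optics
import cv2
s=read_state();print(s)
for n in("scene","top"):
    c=optics.get_calibration(n);print(n,c)
    cv2.imwrite(f"pics/{n}0.png",optics.camera(n))
E
```

```text
{'clock': 0.0, 'joint_positions': array([-1.27357298e+00,  3.00477283e-01,  1.52158766e+00, -4.07053228e-07,
        1.32069520e+00, -6.66079353e-02]), 'qd': array([ 6.72160014e-05, -1.96489309e-03,  4.62578534e-04, -1.91912874e-03,
        1.30237981e-03,  1.26695135e-03]), 'effort': array([-2.12355910e-03, -5.31805193e+01, -3.52731550e+01,  7.07652443e-02,
        2.43665732e-02, -8.76095442e-05]), 'position': array([ 0.1956369 , -0.51374609,  0.20488015]), 'orientation': array([-3.14042772e+00, -7.73133597e-05,  3.63831339e-01]), 'contact_force': array([-0.20161019,  0.04114339,  0.01101135]), 'ft_torque': array([-0.03010959, -0.00040676, -0.02278863]), 'width': 0.09401468394870698}
scene {'fx': 391.89694432757597, 'fy': 391.89694432757597, 'cx': 323.5780067211089, 'cy': 199.7774358600656, 'distortion': array([-0.04686469,  0.        ,  0.        ,  0.        ,  0.        ]), 'world_from_camera': array([[-0.86068298, -0.37973257,  0.33915775,  0.16633718],
       [-0.50888906,  0.62064122, -0.59652024,  0.53741708],
       [ 0.01602288, -0.68600849, -0.72741709,  0.68536115],
       [ 0.        ,  0.        ,  0.        ,  1.        ]])}
top {'fx': 517.0879150089229, 'fy': 517.0879150089229, 'cx': 318.2331001980293, 'cy': 202.28647297146168, 'distortion': array([-0.15417863,  0.        ,  0.        ,  0.        ,  0.        ]), 'world_from_camera': array([[-0.01691223, -0.98363939,  0.17935308,  0.28225434],
       [-0.99984585,  0.01748408,  0.00160804,  0.00848282],
       [-0.00471756, -0.17929823, -0.98378346,  1.02723091],
       [ 0.        ,  0.        ,  0.        ,  1.        ]])}
```

View pics/scene0.png

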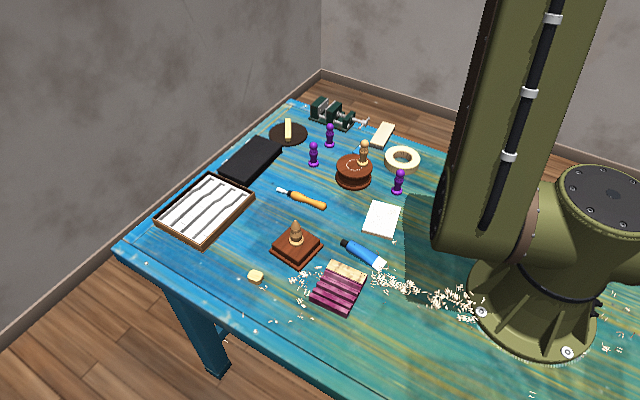

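View pics/top0.png

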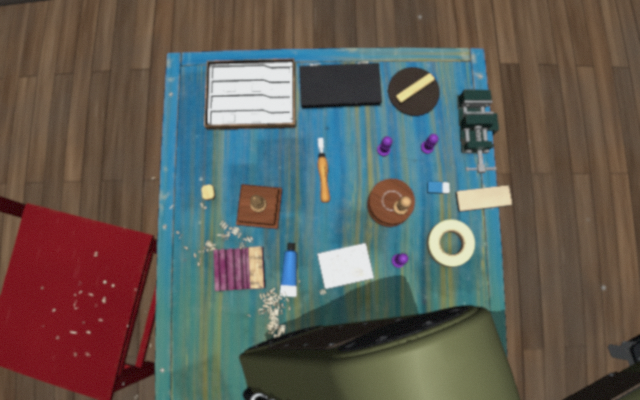

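The pale ball figure is on the round plinth at top (403,203) and scene (364,150). The three purple ones (top 386,146; 430,143; 401,259) are look-alikes to leave alone. The pointed figure is on the square plinth at (258,203). I'll enlarge the plinth in both views to confirm.

```bash
python3 - <<'E'
import cv2,numpy as np
a=cv2.imread("pics/top0.png")[170:235,355:440];b=cv2.imread("pics/scene0.png")[130:195,325:410]
f=lambda i:cv2.resize(i,None,fx=4.7,fy=4.7*1.2 if 0 else 4.7,interpolation=cv2.INTER_CUBIC)
cv2.imwrite("pics/crop0.png",np.hstack([f(a),f(b)]))
E
```

```text
(no output)
```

View pics/crop0.png

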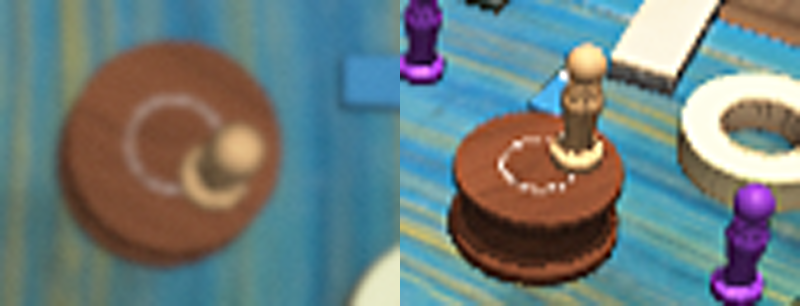

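```bash
cat > h.py <<'E'
import cv2,numpy as np
from bench import optics,read_state
from scipy.optimize import least_squares
def ray(n,uv):
    c=optics.get_calibration(n);K=np.array([[c['fx'],0,c['cx']],[0,c['fy'],c['cy']],[0,0,1]])
    p=cv2.undistortPoints(np.array(uv,float).reshape(-1,1,2),K,c['distortion']).reshape(-1,2)
    T=c['world_from_camera'];d=np.c_[p,np.ones(len(p))]@T[:3,:3].T
    return T[:3,3],d/np.linalg.norm(d,axis=1)[:,None]
def plane(n,uv,z):
    o,d=ray(n,uv);return (o+d*((z-o[2])/d[:,2])[:,None])[:,:2]
def tri(uv1,uv2):
    A=np.zeros((3,3));b=np.zeros(3);L=[]
    for n,uv in(("top",uv1),("scene",uv2)):
        o,d=ray(n,uv);P=np.eye(3)-np.outer(d[0],d[0]);A+=P;b+=P@o;L.append((o,P))
    x=np.linalg.solve(A,b);return x,[np.linalg.norm(P@(x-o)) for o,P in L]
def proj(n,X):
    c=optics.get_calibration(n);K=np.array([[c['fx'],0,c['cx']],[0,c['fy'],c['cy']],[0,0,1]])
    M=np.linalg.inv(c['world_from_camera']);r,_=cv2.Rodrigues(M[:3,:3])
    return cv2.projectPoints(np.array(X,float).reshape(-1,3),r,M[:3,3],K,c['distortion'])[0].reshape(-1,2)
def circ(p,r,x0=None):
    return least_squares(lambda q:np.hypot(*(p-q).T)-r,p.mean(0) if x0 is None else x0,loss='soft_l1',f_scale=.001)
def rgb_show(n,img,box,name):
    x0,y0,x1,y1=box;cv2.imwrite(name,cv2.resize(img[y0:y1,x0:x1],None,fx=8,fy=8,interpolation=cv2.INTER_NEAREST))
E
python3 - <<'E'
from h import *
for n,(x0,y0,x1,y1) in(("top",(360,172,425,230)),("scene",(330,134,378,194))):
    im=cv2.imread(f"pics/{n}0.png");h=cv2.cvtColor(im,cv2.COLOR_BGR2HSV)
    sub=np.zeros(im.shape[:2],bool);sub[y0:y1,x0:x1]=1
    brown=sub&((h[...,0]<14)|(h[...,0]>172))&(h[...,1]>110)&(h[...,2]>60)
    pale=sub&(h[...,0]>=8)&(h[...,0]<28)&(h[...,2]>150)&(h[...,1]>50)
    line=sub&(h[...,1]<120)&(h[...,2]>125)&~pale
    v=np.zeros_like(im);v[brown]=(0,0,200);v[pale]=(0,255,255);v[line]=(255,255,255)
    f=lambda i:cv2.resize(i[y0:y1,x0:x1],None,fx=6,fy=6,interpolation=cv2.INTER_NEAREST)
    cv2.imwrite(f"pics/m_{n}.png",np.hstack([f(im),f(v)]))
E
```

```text
(no output)
```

View pics/m_top.png

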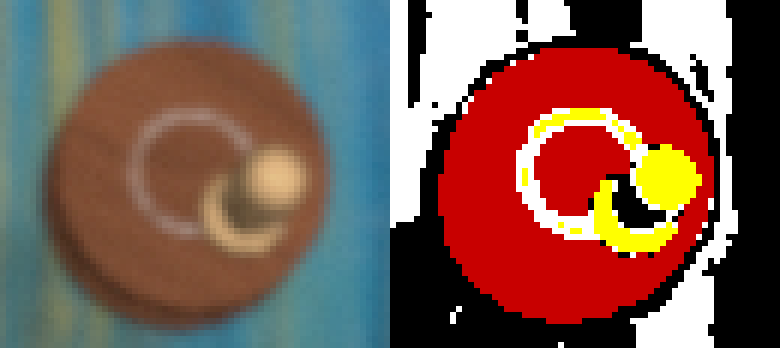

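View pics/m_scene.png

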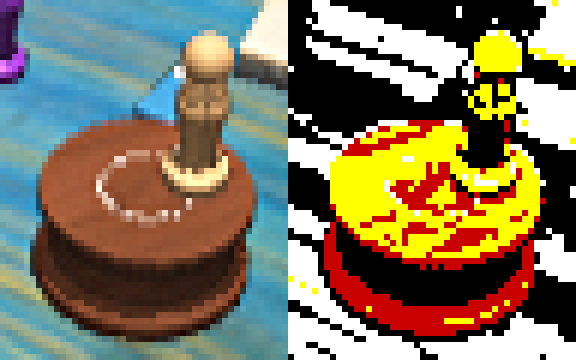

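```bash
cat >> h.py <<'E'
def measure(imgs,boxes,c0=None,verbose=True):
    out={}
    for n in imgs:
        im=imgs[n].astype(float);B,G,R=im[...,0],im[...,1],im[...,2]
        x0,y0,x1,y1=boxes[n]
        sub=np.zeros(B.shape,bool);sub[y0:y1,x0:x1]=1
        pale=sub&(R>150)&(G>115)&(B/R<.8)&(G/R>.68)&(R-B>45)
        if c0 is not None: pass
        line=sub&(B/R>.62)&(R>110)&(R-B>5)&~cv2.dilate(pale.astype(np.uint8),np.ones((3,3))).astype(bool)
        out[n]=(pale,line)
    return out
E
python3 - <<'E'
from h import *
im={n:cv2.imread(f"pics/{n}0.png") for n in("top","scene")}
bx={"top":(365,180,414,222),"scene":(338,134,372,180)}
m=measure(im,bx)
for n in m:
    x0,y0,x1,y1=bx[n];v=np.zeros_like(im[n]);v[m[n][0]]=(0,255,255);v[m[n][1]]=255
    f=lambda i:cv2.resize(i[y0:y1,x0:x1],None,fx=8,fy=8,interpolation=cv2.INTER_NEAREST)
    cv2.imwrite(f"pics/n_{n}.png",np.hstack([f(im[n]),f(v)]))
E
```

```text
h.py:30: RuntimeWarning: divide by zero encountered in divide
  pale=sub&(R>150)&(G>115)&(B/R<.8)&(G/R>.68)&(R-B>45)
h.py:30: RuntimeWarning: invalid value encountered in divide
  pale=sub&(R>150)&(G>115)&(B/R<.8)&(G/R>.68)&(R-B>45)
h.py:32: RuntimeWarning: divide by zero encountered in divide
  line=sub&(B/R>.62)&(R>110)&(R-B>5)&~cv2.dilate(pale.astype(np.uint8),np.ones((3,3))).astype(bool)
h.py:32: RuntimeWarning: invalid value encountered in divide
  line=sub&(B/R>.62)&(R>110)&(R-B>5)&~cv2.dilate(pale.astype(np.uint8),np.ones((3,3))).astype(bool)
```

View pics/n_top.png

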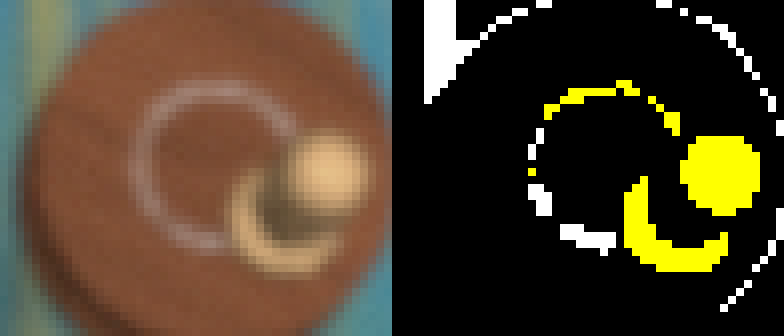

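View pics/n_scene.png

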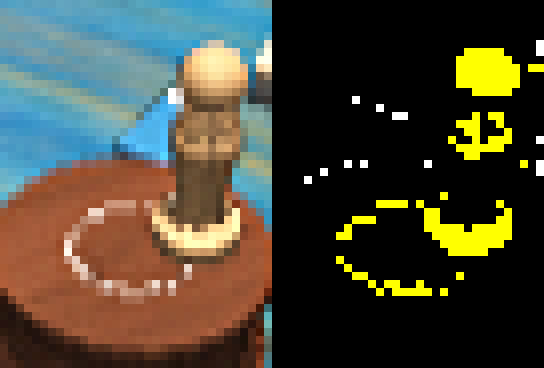

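```bash
cat >> h.py <<'E'
np.seterr(all='ignore')
def analyse(im,bx,cap=None):
    """cap: approx plinth centre"""
    m=measure(im,bx);res={};hd={}
    for n in m:
        p,l=m[n]
        num,lab,st,ce=cv2.connectedComponentsWithStats(p.astype(np.uint8),connectivity=8)
        big=[(st[i,1],i) for i in range(1,num) if st[i,4]>=20]
        print(n,[(st[i].tolist(),ce[i].round(1).tolist()) for _,i in big])
        res[n]=(p,l,lab,ce,st)
    return res
E
python3 - <<'E'
from h import *
im={n:cv2.imread(f"pics/{n}0.png") for n in("top","scene")}
bx={"top":(365,180,414,222),"scene":(338,134,370,180)}
r=analyse(im,bx)
# ring centre
C0=plane("top",[(391,201)],.045)[0]
C={}
for n in r:
    p,l,lab,ce,st=r[n]
    ys,xs=np.nonzero(p|l);W=plane(n,np.c_[xs,ys],.045)
    ar=st[lab[ys,xs],4]; ok=(np.abs(np.hypot(*(W-C0).T)-.019)<.006)&((ar<20)|(lab[ys,xs]==0)|(n=="top")&(xs<394))
    c=circ(W[ok],.019);print(n,"ring",c.x,"n",ok.sum(),"rms",np.sqrt(np.mean((np.hypot(*(W[ok]-c.x).T)-.019)**2)))
    C[n]=c.x
for z in (.035,.045,.055): pass
# ring triangulated height
rc=[proj(n,[[*C[n],.045]])[0] for n in("top","scene")]
print("ring tri",tri(*rc), rc)
E
```

```text
top [([401, 197, 10, 10, 80], [405.7, 201.2]), ([394, 202, 13, 12, 62], [398.5, 209.4])]
scene [([361, 140, 8, 6, 41], [364.4, 142.5]), ([360, 148, 8, 6, 23], [363.7, 150.6]), ([356, 159, 12, 7, 42], [362.1, 162.6])]
top ring [ 0.46294247 -0.1322809 ] n 53 rms 0.0010427491222167744
scene ring [ 0.46155126 -0.12893102] n 26 rms 0.001789285402244971
ring tri (array([ 0.46347994, -0.1328737 ,  0.04118595]), [np.float64(0.00016898497779439253), np.float64(0.00016898497779437334)]) [array([391.70574195, 200.17974538]), array([353.96486197, 164.66646495])]
```

```bash
cat >> h.py <<'E'
def foot(n,img,box,xlim=None,z=.049,guess=None):
    """outer lower arc of the pale foot: per-column lowest pixel, in box below head"""
    x0,y0,x1,y1=box
    p,_=measure({n:img},{n:box})[n]
    num,lab,st,ce=cv2.connectedComponentsWithStats(p.astype(np.uint8),connectivity=8)
    i=max((i for i in range(1,num) if st[i,4]>=20),key=lambda i:st[i,1])
    msk=(lab==i).astype(np.uint8)
    pts=max(cv2.findContours(msk,cv2.RETR_EXTERNAL,cv2.CHAIN_APPROX_NONE)[0],key=len).reshape(-1,2).astype(float)
    hull=cv2.convexHull(pts.astype(np.float32)).reshape(-1,2)
    return pts,hull,msk
E
python3 - <<'E'
from h import *
im={n:cv2.imread(f"pics/{n}0.png") for n in("top","scene")}
print("head",tri((405.7,201.2),(364.4,142.8)))
for n,b,zz,C in(("top",(393,190,414,222),.049,(.4629,-.1323)),("scene",(355,155,372,180),.049,(.4616,-.1289))):
    pts,h,_=foot(n,im[n],b)
    W=plane(n,h,zz)
    # mask pixel centres lie ~0.5px (~0.7mm) inside edge
    f=circ(W,.0133);print(n,f.x,"off from ring",(f.x-C)*1000,np.sqrt(np.mean(f.fun**2)),len(h))
E
```

```text
head (array([ 0.44940309, -0.14939985,  0.10443421]), [np.float64(0.0002732963605152615), np.float64(0.0002732963605151835)])
top [ 0.44864495 -0.14770946] off from ring [-14.25505355 -15.40945621] 0.0006832490090101506 8
scene [ 0.44834725 -0.14610167] off from ring [-13.25275031 -17.20166736] 0.0014091471487544243 8
```

```bash
cat >> h.py <<'E'
from scipy.spatial.transform import Rotation as Ro
def shift(target):
    s=read_state();R=Ro.from_euler('xyz',s['orientation']).as_matrix()
    return R.T@(np.array(target)-s['position'])*1000
E
python3 - <<'E'
from h import *
print("purple base",plane("top",[(401,262)],.03),"tape c/left edge",plane("top",[(452,243),(428,243)],.02),"eraser",plane("top",[(438,187)],.012))
C=np.array([.463,-.132]);F=np.array([.449,-.1485]);d=(C-F)/np.linalg.norm(C-F);print(d,np.arctan2(d[1],d[0]),np.linalg.norm(C-F))
S=F-d*.055;print(S);print(shift([*S,.205]))
E
```

```text
purple base [[ 0.34409286 -0.14762062]] tape c/left edge [[ 0.37959564 -0.25224152]
 [ 0.38071533 -0.20421917]] eraser [[ 0.49444606 -0.23248169]]
[0.64697745 0.76250914] 0.8671825440154435 0.0216390850083824
[ 0.41341624 -0.190438  ]
[ 3.18577709e+02 -2.24690571e+02  2.18286105e-01]
```

Request:
step_arm(xyz=[[20,-14,0],[50,-35,0],[85,-60,0],[120,-85,0],[155,-110,0],[190,-134,0],[225,-159,0],[255,-180,0],[280,-197,0],[300,-212,0],[312,-220,0],[318.5,-224.5,0],[318.5,-224.5,0],[318.5,-224.5,0]], twist=[[0,0,-0.05],[0,0,-0.1],[0,0,-0.15],[0,0,-0.2],[0,0,-0.25],[0,0,-0.3],[0,0,-0.35],[0,0,-0.4],[0,0,-0.45],[0,0,-0.5],[0,0,-0.503],[0,0,-0.503],[0,0,-0.503],[0,0,-0.503]], hand=[0.85,0.85,0.85,0.85,0.85,0.85,0.85,0.85,0.85,0.85,0.85,0.85,0.85,0.85])

```text
clock: 1.27
position: [0.4132, -0.1909, 0.205]
orientation: [-3.14, -0.0, 0.867]
contact_force: [0.3, -0.8, 0.4]
width: 0.0142
```

Request:
step_arm(xyz=[[0,0,25],[0,0,60],[0,0,95],[0,0,125],[0,0,145],[0,0,153],[0,0,156],[0,0,156]], twist=[[0,0,0],[0,0,0],[0,0,0],[0,0,0],[0,0,0],[0,0,0],[0,0,0],[0,0,0]], hand=[0.85,0.85,0.85,0.85,0.85,0.85,0.85,0.85])

```text
clock: 1.93
position: [0.413, -0.1914, 0.0493]
orientation: [-3.14, -0.0, 0.866]
contact_force: [0.8, -0.1, -0.2]
width: 0.0144
```

```bash
cat > look.py <<'E'
import sys
from h import *
k=sys.argv[1]
out=[]
for n,(x0,y0,x1,y1) in(("top",(355,165,435,240)),("scene",(320,120,400,195))):
    im=optics.camera(n);cv2.imwrite(f"pics/{n}{k}.png",im)
    out.append(cv2.resize(im[y0:y1,x0:x1],None,fx=5,fy=5,interpolation=cv2.INTER_CUBIC))
cv2.imwrite(f"pics/c{k}.png",np.hstack(out));s=read_state();print(s['clock'],s['position'],s['contact_force'],s['width'])
E
python3 look.py 1
```

```text
2.0333 [ 0.41357902 -0.19142433  0.05025477] [ 0.14865643 -0.35812055  0.71044868] 0.014174898101074918
```

View pics/c1.png

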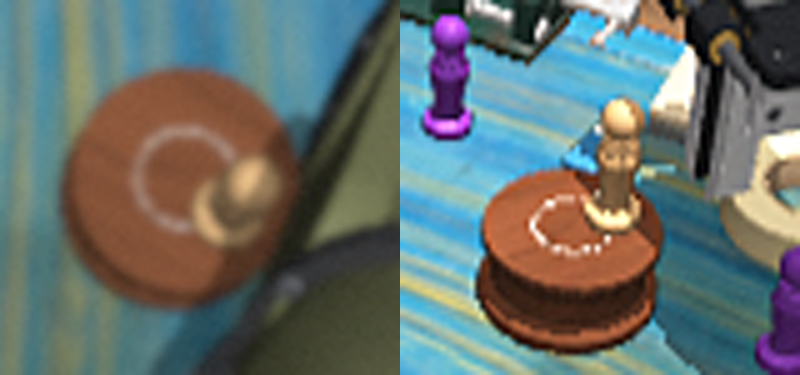

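Request:
step_arm(xyz=[[5,0,0],[12,0,0],[18,0,0],[23,0,0],[26,0,0],[28,0,0],[29.5,0,0],[31,0,0],[32.5,0,0],[34,0,0],[35.5,0,0],[37,0,0],[38.5,0,0],[40,0,0],[41.5,0,0],[43,0,0],[44.5,0,0],[45.5,0,0],[46,0,0],[46,0,0]], twist=[[0,0,0],[0,0,0],[0,0,0],[0,0,0],[0,0,0],[0,0,0],[0,0,0],[0,0,0],[0,0,0],[0,0,0],[0,0,0],[0,0,0],[0,0,0],[0,0,0],[0,0,0],[0,0,0],[0,0,0],[0,0,0],[0,0,0],[0,0,0]], hand=[0.85,0.85,0.85,0.85,0.85,0.85,0.85,0.85,0.85,0.85,0.85,0.85,0.85,0.85,0.85,0.85,0.85,0.85,0.85,0.85])

```text
clock: 3.7
position: [0.4435, -0.1563, 0.0503]
orientation: [3.141, -0.001, 0.866]
contact_force: [0.2, 1.2, 0.6]
width: 0.0143
```

```bash
python3 look.py 2
```

```text
3.8 [ 0.44339436 -0.15638437  0.05030976] [-0.30840123  0.47903213  0.99393634] 0.013871798368616814
```

View pics/c2.png

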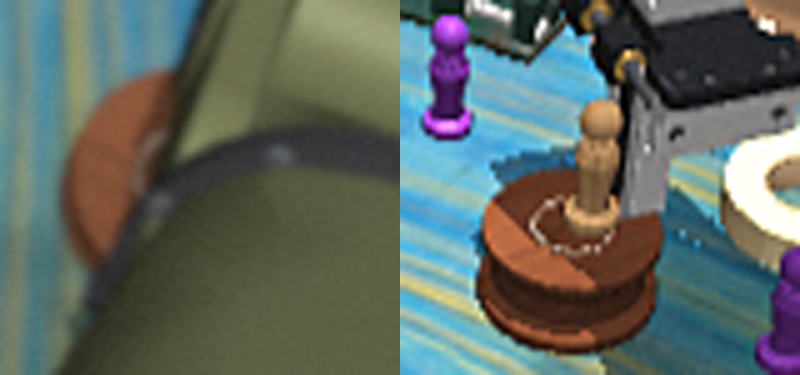

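```bash
cat > hd.py <<'E'
import sys
from h import *
def head(k,x0,x1,y0=136,y1=149):
    im=cv2.imread(f"pics/scene{k}.png").astype(int);B,G,R=im[...,0],im[...,1],im[...,2]
    m=np.zeros(B.shape,np.uint8);m[y0:y1,x0:x1]=((R-B>40)&(R>120))[y0:y1,x0:x1]
    n,l,st,ce=cv2.connectedComponentsWithStats(m);i=1+np.argmax(st[1:,4]);
    top=st[i,1];r=[];
    ys,xs=np.nonzero(l==i);ok=ys<top+7
    print(k,st[i],"head px",xs[ok].mean(),top+3.5-.5, "tot",ce[i]);
    return np.array([xs[ok].mean(),ys[ok].mean()])
if __name__=="__main__":
    a=head("0",355,372);pa=plane("scene",[a],.1065)[0]
    for k,x0,x1 in [(s.split(',')[0],int(s.split(',')[1]),int(s.split(',')[2])) for s in sys.argv[1:]]:
        b=head(k,x0,x1);pb=plane("scene",[b],.1065)[0]
        print("pos",pb,"moved mm",(pb-pa)*1000,"ring offset",(np.array([-.014,-.0165])+pb-pa)*1000)
E
python3 hd.py 1,355,374 2,350,370
```

```text
0 [360 139   9  10  59] head px 364.4130434782609 142.0 tot [364.33898305 143.57627119]
1 [360 140   9   9  60] head px 364.08 143.0 tot [363.98333333 143.81666667]
pos [ 0.44839503 -0.14584913] moved mm [-0.13326763  2.03410664] ring offset [-14.13326763 -14.46589336]
2 [356 140   8   9  54] head px 359.9555555555556 143.0 tot [359.81481481 143.85185185]
pos [ 0.45661966 -0.14052819] moved mm [8.09135995 7.3550461 ] ring offset [-5.90864005 -9.1449539 ]
```

Request:
step_arm(xyz=[[1,0,0],[2,0,0],[3.5,0,0],[5,0,0],[6.5,0,0],[8,0,0],[9,0,0],[10,0,0],[10.8,0,0],[10.8,0,0],[9,0,0],[4,0,0],[-4,0,0],[-14,0,0],[-26,0,0],[-36,0,0],[-40,0,0]], twist=[[0,0,0],[0,0,0],[0,0,0],[0,0,0],[0,0,0],[0,0,0],[0,0,0],[0,0,0],[0,0,0],[0,0,0],[0,0,0],[0,0,0],[0,0,0],[0,0,0],[0,0,0],[0,0,0],[0,0,0]], hand=[0.85,0.85,0.85,0.85,0.85,0.85,0.85,0.85,0.85,0.85,0.85,0.85,0.85,0.85,0.85,0.85,0.85])

```text
clock: 5.22
position: [0.4164, -0.1881, 0.0503]
orientation: [3.141, -0.001, 0.865]
contact_force: [0.5, 0.1, -0.4]
width: 0.0142
```

```bash
python3 look.py 3; python3 hd.py 3,345,366
```

```text
5.3167 [ 0.41699187 -0.18756506  0.05034503] [-0.05467163  0.23730088  0.06041501] 0.014017994851343607
0 [360 139   9  10  59] head px 364.4130434782609 142.0 tot [364.33898305 143.57627119]
3 [352 141   9   8  52] head px 355.83673469387753 144.0 tot [355.75       144.23076923]
pos [ 0.46329309 -0.13225622] moved mm [14.76478835 15.62701533] ring offset [ 0.76478835 -0.87298467]
```

View pics/c3.png

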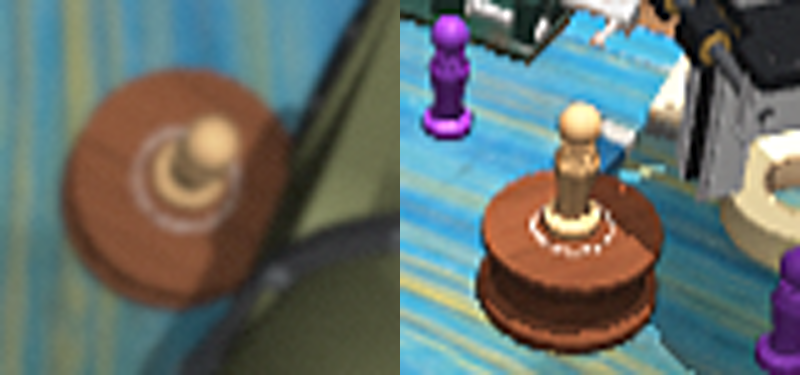

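```bash
python3 - <<'E'
from h import *
for n,b,C,zz in(("top",(383,192,404,212),(.4629,-.1323),.049),("scene",(347,156,364,170),(.4616,-.1289),.049)):
    im=cv2.imread(f"pics/{n}3.png")
    x0,y0,x1,y1=b
    I=im.astype(int);m=np.zeros(I.shape[:2],np.uint8);B,G,R=I[...,0],I[...,1],I[...,2]
    m[y0:y1,x0:x1]=((R>150)&(G>115)&(B/R<.72)&(R-B>55))[y0:y1,x0:x1]
    v=im.copy();v[m>0]=(0,255,255);f=lambda i:cv2.resize(i[y0-12:y1+12,x0-12:x1+12],None,fx=8,fy=8,interpolation=cv2.INTER_NEAREST)
    cv2.imwrite(f"pics/f3_{n}.png",np.hstack([f(im),f(v)]))
    K=proj(n,[[C[0],C[1],.045]]);print(n,"ring centre px",K)
    pts=np.argwhere(m)[:,::-1].astype(np.float32);h=cv2.convexHull(pts).reshape(-1,2);print(h.tolist())
E
```

```text
top ring centre px [[391.71647274 200.20112718]]
[[402.0, 195.0], [399.0, 202.0], [398.0, 204.0], [394.0, 206.0], [393.0, 206.0], [389.0, 205.0], [386.0, 202.0], [383.0, 195.0], [384.0, 193.0], [385.0, 192.0], [402.0, 192.0]]
scene ring centre px [[353.94146895 164.66668121]]
[[362.0, 167.0], [361.0, 168.0], [356.0, 169.0], [348.0, 169.0], [347.0, 168.0], [347.0, 162.0], [350.0, 159.0], [358.0, 160.0], [359.0, 161.0], [362.0, 165.0]]
```

View pics/f3_top.png

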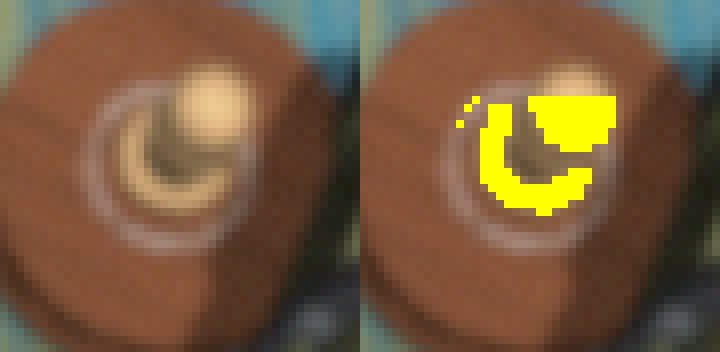

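View pics/f3_scene.png

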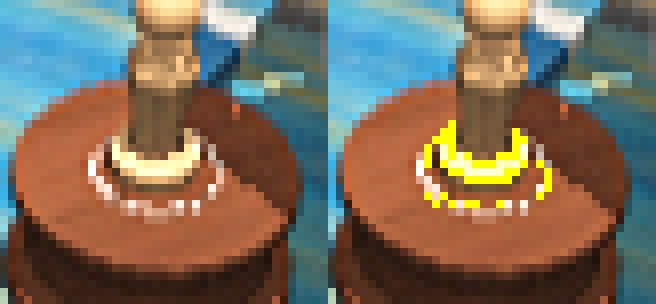

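```bash
python3 - <<'E'
from h import *
# ring refit in picture 3 (top) by edges and foot arc
im=cv2.imread("pics/top3.png").astype(int);B,G,R=im[...,0],im[...,1],im[...,2]
m=((R>150)&(G>115)&(B/R<.72)&(R-B>55))
pts=np.argwhere(m)[:,::-1]
pts=pts[(pts[:,0]>=386)&(pts[:,0]<=399)&(pts[:,1]>=193)&(pts[:,1]<=207)]
# outer arc: leftmost per row (rows196-203), lowest per column
o=[(pts[pts[:,1]==y][:,0].min(),y) for y in range(195,204)]+[(x,pts[pts[:,0]==x][:,1].max()) for x in range(387,400)]
W=plane("top",np.array(o,float),.049)
for r in(.0131,.0136):
    f=circ(W,r,np.array([.464,-.132]));print("foot",f.x,"off mm",(f.x-[.46294,-.13228])*1000,np.sqrt(np.mean(f.fun**2)))
# ring in this picture: local contrast along radial rays
g=cv2.imread("pics/top3.png");b=(g[...,0].astype(float))
best=[]
C=np.array([.46294,-.13228])
for a in np.arange(0,2*np.pi,.1):
    rr=np.arange(.0145,.0235,.0003);P=np.c_[C[0]+rr*np.cos(a),C[1]+rr*np.sin(a),np.full(len(rr),.045)]
    uv=proj("top",P).astype(np.float32);v=cv2.remap(b,uv[:,0],uv[:,1],cv2.INTER_LINEAR).ravel()
    v=v-np.linspace(v[0],v[-1],len(v))
    if v.max()>12 and not(-1.9<(a-2*np.pi if a>np.pi else a)<0.2): best.append(P[v.argmax(),:2])
best=np.array(best);f=circ(best,.019);print("ring3",f.x,len(best),np.sqrt(np.mean(f.fun**2)))
# head check: triangulate
I=(m.astype(np.uint8));
hm=np.zeros_like(I);hm[184:200,392:406]=((R>165)&(R-B>55))[184:200,392:406]
ys,xs=np.nonzero(hm);print("head top px",xs.mean(),ys.mean(),len(xs))
print(tri((xs.mean(),ys.mean()),(355.84,143.9)))
E
```

```text
foot [ 0.46434259 -0.13338715] off mm [ 1.40259282 -1.1071459 ] 0.0006139628789851268
foot [ 0.46484088 -0.13376001] off mm [ 1.90087944 -1.4800104 ] 0.0005903404291577169
ring3 [ 0.46279904 -0.13236542] 41 0.00044897365755082144
head top px 397.3766233766234 192.93506493506493 77
(array([ 0.46487724, -0.13484779,  0.10450802]), [np.float64(0.000389281819998309), np.float64(0.00038928181999836007)])
```

The foot is fully inside the ring, about 2 mm off centre. I'll lift the arm away and re-measure with clear views.

Request:
step_arm(xyz=[[-6,0,-10],[-14,0,-30],[-25,0,-60],[-40,0,-95],[-65,0,-130],[-95,0,-150],[-130,0,-155],[-165,0,-155],[-195,0,-155],[-215,0,-155],[-220,0,-155],[-220,0,-155]], twist=[[0,0,0],[0,0,0],[0,0,0],[0,0,0],[0,0,0],[0,0,0],[0,0,0],[0,0,0],[0,0,0],[0,0,0],[0,0,0],[0,0,0]], hand=[0.85,0.85,0.85,0.85,0.85,0.85,0.85,0.85,0.85,0.85,0.85,0.85])

```text
clock: 6.32
position: [0.2735, -0.3555, 0.2057]
orientation: [3.14, -0.001, 0.863]
contact_force: [0.5, 0.7, 0.1]
width: 0.0141
```

```bash
python3 look.py 4; python3 - <<'E'
from h import *
im=cv2.imread("pics/top4.png").astype(int);B,G,R=im[...,0],im[...,1],im[...,2]
b=B.astype(float)
m=((R>150)&(G>115)&(B/R<.72)&(R-B>55))
pts=np.argwhere(m)[:,::-1];pts=pts[(pts[:,0]>=386)&(pts[:,0]<=399)&(pts[:,1]>=193)&(pts[:,1]<=207)]
o=[(pts[pts[:,1]==y][:,0].min(),y) for y in range(195,204)]+[(x,pts[pts[:,0]==x][:,1].max()) for x in range(387,400)]
W=plane("top",np.array(o,float),.049);fo=circ(W,.0133,np.array([.464,-.132])).x
best=[];C=np.array([.4629,-.1323])
for a in np.arange(0,2*np.pi,.1):
    rr=np.arange(.0145,.0235,.0003);P=np.c_[C[0]+rr*np.cos(a),C[1]+rr*np.sin(a),np.full(len(rr),.045)]
    uv=proj("top",P).astype(np.float32);v=cv2.remap(b,uv[:,0],uv[:,1],cv2.INTER_LINEAR).ravel()
    v=v-np.linspace(v[0],v[-1],len(v))
    if v.max()>12 and not(-1.9<(a-2*np.pi if a>np.pi else a)<0.2): best.append(P[v.argmax(),:2])
f=circ(np.array(best),.019);print("ring",f.x,"foot",fo,"off mm",(fo-f.x)*1000,np.linalg.norm(fo-f.x)*1000)
hm=np.zeros(B.shape,np.uint8);hm[184:200,392:406]=((R>165)&(R-B>55))[184:200,392:406]
ys,xs=np.nonzero(hm);h=plane("top",[(xs.mean(),ys.mean())],.1065)[0];print("head",h,"off",(h-f.x)*1000)
# did others move
a=cv2.imread("pics/top0.png");d=cv2.absdiff(a,cv2.imread("pics/top4.png")).max(2)
n,l,st,ce=cv2.connectedComponentsWithStats((d>50).astype(np.uint8));print([s.tolist() for s in st[1:] if s[4]>8])
E
```

```text
6.4167 [ 0.27451763 -0.35443138  0.20548419] [0.98273767 0.95556192 0.11182912] 0.014094079937479914
ring [ 0.46276121 -0.13245657] foot [ 0.46526818 -0.13357934] off mm [ 2.50697579 -1.12277203] 2.746915480753127
head [ 0.4648564 -0.134213 ] off [ 2.09519185 -1.75642959]
[[393, 189, 9, 9, 53], [386, 195, 8, 11, 33], [403, 197, 8, 9, 60], [394, 207, 12, 7, 35], [506, 232, 131, 142, 3465], [606, 233, 4, 8, 11], [489, 254, 15, 56, 498], [637, 268, 3, 11, 19], [401, 277, 5, 17, 36], [371, 282, 9, 32, 123], [478, 282, 8, 12, 26], [466, 291, 22, 13, 71], [611, 293, 29, 42, 250], [440, 296, 18, 10, 69], [583, 296, 15, 13, 107], [382, 307, 5, 7, 13], [428, 307, 44, 15, 269], [583, 308, 10, 12, 61], [331, 314, 91, 40, 1645], [596, 314, 7, 8, 31], [380, 323, 126, 77, 5233], [603, 324, 19, 20, 115], [482, 328, 23, 27, 267], [291, 331, 10, 5, 30], [481, 330, 3, 7, 11], [419, 333, 8, 4, 18], [273, 334, 8, 4, 20], [308, 334, 7, 7, 14], [295, 336, 9, 10, 53], [630, 338, 10, 18, 75], [487, 346, 4, 5, 9], [483, 351, 4, 6, 11], [524, 350, 7, 6, 22], [187, 359, 58, 41, 937], [373, 361, 5, 39, 101], [362, 364, 3, 11, 21], [563, 367, 69, 33, 1144], [340, 373, 5, 5, 11], [353, 375, 3, 5, 11], [635, 377, 4, 4, 10], [473, 384, 21, 16, 106], [243, 387, 14, 13, 103], [251, 393, 11, 7, 37], [256, 397, 10, 3, 19], [364, 397, 9, 3, 23]]
```

View pics/c4.png

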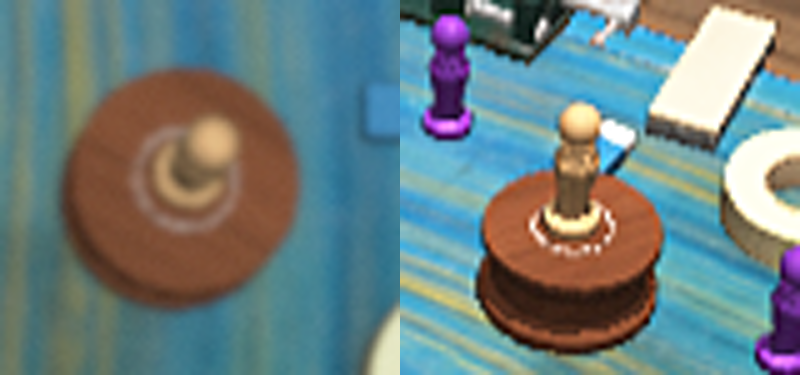

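View pics/top4.png

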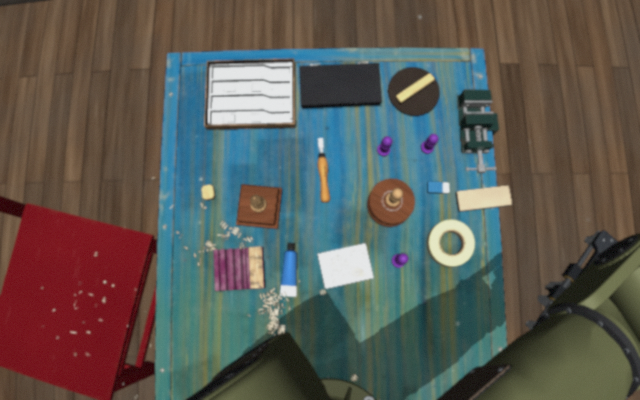

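The top view gives about 2.7 mm off centre, but in the scene view the front gap looks larger. I'll check that view closely before deciding.

```bash
python3 - <<'E'
from h import *
im=cv2.imread("pics/scene4.png");x0,y0,x1,y1=338,136,376,184;s=12
v=cv2.resize(im[y0:y1,x0:x1],None,fx=s,fy=s,interpolation=cv2.INTER_NEAREST)
v2=v.copy()
t=np.linspace(0,2*np.pi,100)
def dr(c,r,z,col):
    p=proj("scene",np.c_[c[0]+r*np.cos(t),c[1]+r*np.sin(t),0*t+z])
    cv2.polylines(v2,[(((p-[x0,y0])+.5)*s).astype(int)],True,col,1)
C=(.4616,-.1289);dr(C,.019,.045,(255,255,0));dr(C,.045,.045,(255,255,0))
F=(.4616+.0023,-.1289-.0014);dr(F,.014,.045,(0,255,0));dr(F,.014,.052,(0,255,0))
F=(.4616+.0105*0+.49*.005,-.1289-.87*.005);dr(F,.014,.045,(0,0,255))
cv2.imwrite("pics/ov4.png",v2[:, :]);print(v2.shape)
E
```

```text
(576, 456, 3)
```

View pics/ov4.png

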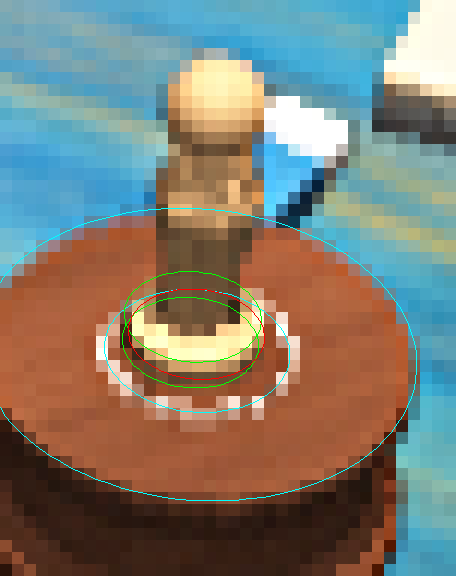

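The views disagree slightly: 2–3 mm from the top, possibly more in the scene view. All of them put the figure too far towards +x/−y. I'll add a small corrective tap of about 3 mm towards (−0.7, +0.7).

```bash
python3 - <<'E'
from h import *
print(shift([.5004,-.1694,.205]),read_state()['joint_positions'],plane("top",[(430,148),(386,150)],.03))
E
```

```text
[287.34469154  51.88543193   0.78870924] [-9.94194215e-01  7.05597424e-02  1.79280244e+00  1.17805213e-03
  1.27751755e+00 -2.88692274e-01] [[ 0.57123391 -0.21695382]
 [ 0.56816769 -0.12751226]]
```

Request:
step_arm(xyz=[[10,2,0],[30,5,0],[55,10,0],[80,15,0],[105,19,0],[130,23,0],[155,28,0],[180,33,0],[205,37,0],[228,41,0],[250,45,0],[268,48,0],[280,50.5,0],[287,52,0],[287,52,0],[287,52,0]], twist=[[0,0,-0.1],[0,0,-0.2],[0,0,-0.31],[0,0,-0.42],[0,0,-0.53],[0,0,-0.64],[0,0,-0.75],[0,0,-0.86],[0,0,-0.97],[0,0,-1.08],[0,0,-1.19],[0,0,-1.3],[0,0,-1.4],[0,0,-1.493],[0,0,-1.493],[0,0,-1.493]], hand=[0.85,0.85,0.85,0.85,0.85,0.85,0.85,0.85,0.85,0.85,0.85,0.85,0.85,0.85,0.85,0.85])

```text
clock: 7.75
position: [0.5004, -0.1685, 0.2058]
orientation: [3.141, 0.001, 2.357]
contact_force: [-0.7, -0.3, -0.1]
width: 0.0143
```

```bash
python3 - <<'E'
from h import *
s=read_state();print(s['position'],s['orientation'],shift([.5004,-.1694,.0495]))
E
```

```text
[ 0.50042942 -0.16853126  0.20576121] [3.14070100e+00 5.79590005e-04 2.35712008e+00] [ -0.50232967  -0.77497525 156.26090186]
```

Request:
step_arm(xyz=[[0,0,25],[0,0,60],[0,0,95],[0,0,125],[0,0,145],[0,0,153],[0,0,156],[0,0,156],[4,0,156],[10,0,156],[16,0,156],[20,0,156],[23,0,156],[25,0,156],[26.5,0,156],[28,0,156],[29,0,156],[30,0,156],[31,0,156],[31,0,156]], twist=[[0,0,0],[0,0,0],[0,0,0],[0,0,0],[0,0,0],[0,0,0],[0,0,0],[0,0,0],[0,0,0],[0,0,0],[0,0,0],[0,0,0],[0,0,0],[0,0,0],[0,0,0],[0,0,0],[0,0,0],[0,0,0],[0,0,0],[0,0,0]], hand=[0.85,0.85,0.85,0.85,0.85,0.85,0.85,0.85,0.85,0.85,0.85,0.85,0.85,0.85,0.85,0.85,0.85,0.85,0.85,0.85])

```text
clock: 9.42
position: [0.4786, -0.1466, 0.0497]
orientation: [3.141, 0.001, 2.357]
contact_force: [0.2, -0.2, -0.8]
width: 0.0143
```

```bash
python3 look.py 5; python3 - <<'E'
from h import *
v=[]
for k in(4,5):
    im=cv2.imread(f"pics/scene{k}.png");v.append(cv2.resize(im[136:184,335:376],None,fx=9,fy=9,interpolation=cv2.INTER_NEAREST))
cv2.imwrite("pics/ab5.png",np.hstack(v))
E
```

```text
9.5167 [ 0.47867162 -0.14665359  0.04973363] [-0.48412115 -0.77113686  0.12711493] 0.014028501830731968
```

View pics/c5.png

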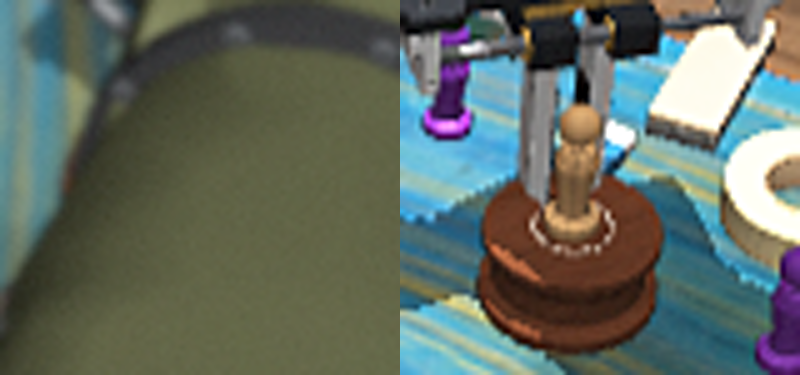

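View pics/ab5.png

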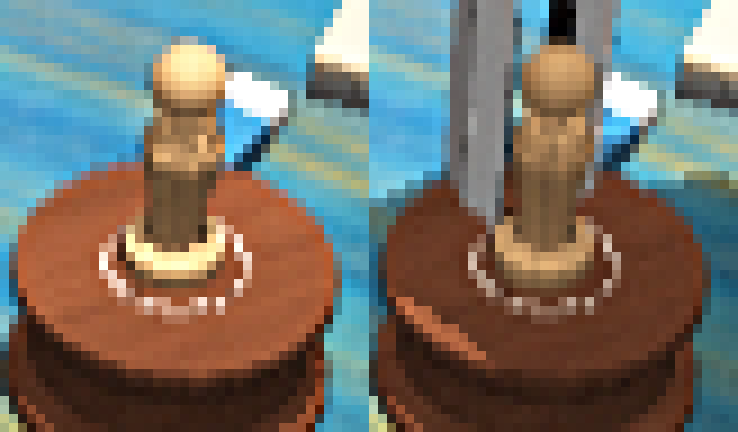

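Request:
step_arm(xyz=[[0.5,0,0],[1,0,0],[1.5,0,0],[1.8,0,0],[1.8,0,0],[0,0,0],[-6,0,0],[-16,0,0],[-26,0,0],[-32,0,-20],[-36,0,-50],[-38,0,-85],[-40,0,-120],[-40,0,-150],[-40,0,-156]], twist=[[0,0,0],[0,0,0],[0,0,0],[0,0,0],[0,0,0],[0,0,0],[0,0,0],[0,0,0],[0,0,0],[0,0,0],[0,0,0],[0,0,0],[0,0,0],[0,0,0],[0,0,0]], hand=[0.85,0.85,0.85,0.85,0.85,0.85,0.85,0.85,0.85,0.85,0.85,0.85,0.85,0.85,0.85])

```text
clock: 10.77
position: [0.5087, -0.1762, 0.2111]
orientation: [3.138, 0.007, 2.357]
contact_force: [0.0, 0.8, 1.1]
width: 0.0144
```

```bash
python3 - <<'E'
from h import *
s=read_state();print(s['position'],shift([.2745,-.3544,.205]))
E
```

```text
[ 0.50873691 -0.17616813  0.21112363] [  39.80664295 -291.65687563    4.76736509]
```

Request:
step_arm(xyz=[[0,-15,0],[3,-45,0],[6,-80,0],[10,-115,0],[15,-150,0],[20,-185,0],[26,-220,0],[32,-250,0],[37,-275,0],[40,-290,0],[40,-290,0],[40,-290,0]], twist=[[0,0,0],[0,0,0],[0,0,0],[0,0,0],[0,0,0],[0,0,0],[0,0,0],[0,0,0],[0,0,0],[0,0,0],[0,0,0],[0,0,0]], hand=[0.85,0.85,0.85,0.85,0.85,0.85,0.85,0.85,0.85,0.85,0.85,0.85])

```text
clock: 11.77
position: [0.2753, -0.3537, 0.2096]
orientation: [3.138, 0.007, 2.355]
contact_force: [0.4, 0.2, -0.7]
width: 0.0139
```

```bash
python3 look.py 6; cat > fin.py <<'E'
import sys
from h import *
for k in sys.argv[1:]:
    im=cv2.imread(f"pics/top{k}.png").astype(int);B,G,R=im[...,0],im[...,1],im[...,2]
    b=B.astype(float)
    m=((R>150)&(G>115)&(B/R<.72)&(R-B>55)).astype(np.uint8);m[:193]=0;m[:,:382]=0;m[208:]=0;m[:,402:]=0
    n,l,st,ce=cv2.connectedComponentsWithStats(m,connectivity=4)
    i=max((i for i in range(1,n) if st[i,4]>15),key=lambda i:st[i,1]+st[i,3]);x,y,w,h,_=st[i]
    pts=np.argwhere(l==i)[:,::-1];print(k,st[i])
    o=[(pts[pts[:,1]==r][:,0].min(),r) for r in range(y+1,y+h-3)]+[(c,pts[pts[:,0]==c][:,1].max()) for c in range(x+1,x+w)]
    W=plane("top",np.array(o,float),.049);f=circ(W,.0133,np.array([.464,-.132]));fo=f.x
    best=[];C=np.array([.4629,-.1323])
    for a in np.arange(0,2*np.pi,.1):
        rr=np.arange(.0155,.0225,.0003);P=np.c_[C[0]+rr*np.cos(a),C[1]+rr*np.sin(a),np.full(len(rr),.045)]
        uv=proj("top",P).astype(np.float32);v=cv2.remap(b,uv[:,0],uv[:,1],cv2.INTER_LINEAR).ravel()
        v=v-np.linspace(v[0],v[-1],len(v))
        if v.max()>12 and not(-1.9<(a-2*np.pi if a>np.pi else a)<0.2): best.append(P[v.argmax(),:2])
    c=circ(np.array(best),.019).x
    hm=np.zeros(B.shape,np.uint8);hm[184:202,388:406]=((R>165)&(R-B>60)&(G>130))[184:202,388:406]
    n,l,st,ce=cv2.connectedComponentsWithStats(hm);j=1+np.argmin([st[q,1] if st[q,4]>30 else 999 for q in range(1,n)]);
    hd=plane("top",[ce[j]],.1065)[0]
    print("foot off",(fo-c)*1000,"rms",np.sqrt(np.mean(f.fun**2)),"head px",ce[j],st[j,4],"off",(hd-c)*1000)
E
python3 fin.py 3 4 6;python3 hd.py 4,345,366 6,345,366; python3 - <<'E'
from h import *
v=[]
for n,x,y in(("top",370,180),("scene",335,138)):
    im=cv2.imread(f"pics/{n}6.png");v.append(cv2.resize(im[y:y+44,x:x+44],None,fx=9,fy=9,interpolation=cv2.INTER_NEAREST))
cv2.imwrite("pics/ab6.png",np.hstack(v))
E
```

```text
11.8667 [ 0.27610294 -0.35293285  0.20959333] [ 0.33990486 -0.0163948  -0.22949502] 0.0143052741770284
3 [386 193  14  14  75]
foot off [ 1.74654232 -1.07509411] rms 0.0006203128829966915 head px [397.16666667 193.09722222] 72 off [ 1.70392158 -1.62703261]
4 [386 193  13  13  62]
foot off [ 2.49032264 -1.23273296] rms 0.00048349103561185435 head px [397.2        192.89230769] 65 off [ 2.15569495 -1.61511044]
6 [385 194  14  13  68]
foot off [1.05659231 0.20577184] rms 0.0004923826917297054 head px [396.57142857 193.19047619] 63 off [ 1.50733237 -0.62524005]
0 [360 139   9  10  59] head px 364.4130434782609 142.0 tot [364.33898305 143.57627119]
4 [352 141   8   8  51] head px 355.75 144.0 tot [355.66666667 144.23529412]
pos [ 0.46346707 -0.13214816] moved mm [14.93876632 15.73507748] ring offset [ 0.93876632 -0.76492252]
6 [352 141   8   8  51] head px 355.5 144.0 tot [355.52941176 144.43137255]
pos [ 0.46360934 -0.13114225] moved mm [15.08103911 16.74097962] ring offset [1.08103911 0.24097962]
```

View pics/ab6.png

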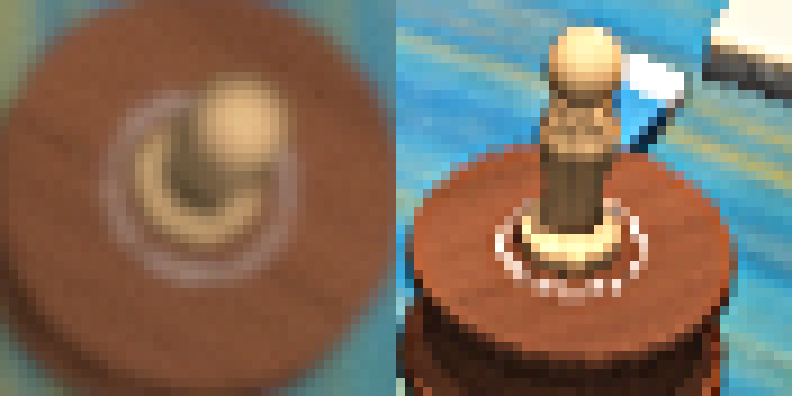

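The offset is now about 1–1.6 mm by every measure, and the figure stands upright. I'll check the bystanders, then hand in.

```bash
python3 - <<'E'
from h import *
from bench import arm
d=cv2.absdiff(cv2.imread("pics/top0.png"),cv2.imread("pics/top6.png")).max(2)
for n,(x0,y0,x1,y1) in dict(gouge=(310,132,335,206),pointed=(234,180,286,232),offcut=(198,180,218,204),eraser=(424,178,452,198)).items(): print(n,(d[y0:y1,x0:x1]>40).sum())
print(read_state()['clock']);print(arm.job_done())
E
```

```text
gouge 0
pointed 0
offcut 0
eraser 0
11.8667
the job is handed in; nothing more can be done
None
```

The ball figure now stands upright with its foot inside the scribed circle, and I handed the job in at about 11.9 s. I got it there with one slow two-fingertip push, done in two stages (about 21 mm), and a small corrective tap from the far side (1–2 mm).

**Final position:** in the last top view, the foot's arc puts the figure about 1.1 mm from the ring's centre and its head about 1.6 mm. The head's movement in the scene view gives about 1.1 mm. The limit is 5 mm.

**Bystanders:** comparing the first and last top views showed no change at the gouge, eraser, offcut or pointed figure. I pulled the arm well clear of everything before handing in.

**What disagreed:**
- **Before the corrective tap:** the top view gave 2–3 mm off centre, while the scene view, with the foot's side in shade, first looked like as much as 5 mm. Evenly lit, it came down to about 1.6 mm.
- **Ring position:** the two cameras differ by about 3 mm on the ring's absolute position. I therefore relied on the figure's offset from the ring within each view.

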